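# Hold the hidden bolt head of a sagging gauge arm

## Robot

A 6-joint arm with a two-finger parallel gripper is mounted at the origin on the work surface; the furniture and walls round the work are solid. World frame = base frame: x ahead of the robot, y to its left, z up, the work surface at z = 0. Lengths are in m, angles in rad, forces in N, time in s.
With the tool pointing down it reaches from about 0.275 to 0.775 m from the base axis. Payload 14.6 kg.
Tool frame: the origin (TCP) lies where the fingers leave the gripper's body, on its centre line; the fingertips stand 73 mm ahead of it and the grasp point (between the pads) lies 54 mm ahead of it; z points along the fingers, y is the line along which they close (so a half turn about z gives the same grasp; the last joint's range is limited). The gripper opens to 85 mm and grips with 20 to 120 N. Pads are 22 mm wide; open, the fingers measure 114 mm over their backs; the gripper's body (76 mm by 85 mm) begins 54 mm behind the grasp point. The pads swing forward as they close: fully open they stand 13 mm farther back than shut.
Start: joints at [-1.39, 0.263, -0.048, 1.259, 0, 1.415], TCP at [0.173, -0.496, 0.304] pointing down, gripper open.
Joint ranges: [-2.65, 2.65], [-0.89, 1.7], [-1.18, 1.37], [-2.13, 2.11], [-1.35, 1.29], [-3.14, 3.14]. Speed limits (rad/s): [1.89, 1.89, 2.57, 2.79, 3.14, 3.14].

## Interface

Orientations are given as a unit quaternion [x, y, z, w].
In Python, from cell import observe, grab_frame, close_job, silhouettes, spot_point gives the robot as it stands. The module is installed in compiled form; this text tells all that it offers.
- The arm moves only by the tool apply_moves, never from a script. Its argument "targets" is a list of rows, each a list of 3 entries, a list of its own where there are three numbers: the shift along the tool's x, y, z in cm, then the turn, a rotation vector about the tool's x, y, z in degrees, then the closure, from -1 (fully open) to 1 (shut). A call has 1 to 10 rows; each row shifts and turns the commanded pose from where the row before left it, along the tool's axes as they then stand; what a row does not reach is not made up. A row lasts 1/10 s, in which the tool goes at most 50 mm and 8.59 degrees, less where a joint would pass 70% of its speed; a pose out of reach is approached as far as the arm can. A call with a gripper value outside its range is refused whole. The fingers move at their own pace and stop on an object; the grip force is fixed at half the most. Time passes only in rows, so rows that do not move let the fingers close. It gives the time, the measured TCP pose, the force, the opening and the grip force at its end, in the units of the state.
- observe(): the state, without advancing time (a new reading comes with each control period).
- grab_frame(name): name is "side" or "top" or "wrist"; returns a dict with "color" (384x512x3 uint8, blue, green, red), "z_map" (384x512 float32, m along the optical axis (not along the pixel's ray), 0 where there is no reading), "fx", "fy", "cx", "cy" (pixels), "dist_coeffs" ([k1, k2, p1, p2, k3] as OpenCV has them; the pictures are not rectified), "rvec" (rotation vector, rad) and "tvec" (3), from world to camera coordinates, as OpenCV has them. Camera axes: x right, y down, z forward; pixel columns grow to the right and rows downward; lengths in m; the calibration is good to about 2 mm. A picture is of the moment at which its call begins.
- close_job(): hands the job in; it is judged then, once.
Trained networks look in a picture, given as the dict that the camera call returned (one of the last four; its "shot" number tells which), for a name from the list of things; names that differ only in an ending like _2 or _b are one class to them, and where a whole thing is asked for, a point or a joint stands for the part that bears it (a point fixed in the world has none). Each returns a list of dicts, best first, with "conf" (0 to 1); they miss things now and then, are a little off and sometimes report something else, mostly with a low value. They report only what shows in the picture. A call takes as long as a camera call.
- silhouettes(label, picture): "region" (384x512 bool, what is visible of it) and "box" ([left, top, right, bottom] in pixels, round what is visible of it).
- spot_point(label, picture): "xy" ([column, row] in pixels: a listed point, or the origin of a listed thing).
The state is a dict: "time_s": time; "joint_positions": joint angles; "dq": joint speeds; "effort": joint torques, N m; "position": TCP position; "eef_rot": TCP orientation; "wrist_force": force on the tool from outside, world axes, zero at the start; "wrist_torque": the same for the moment, N m; "width": finger opening in m; "finger_force": force on a finger pad.
Only numpy, scipy, OpenCV 4.12 (cv2) and the standard library are available. Lean on these libraries where they do the work, as an engineer would, in place of code of your own. Each camera call takes 0.05 s, during which the arm holds its last target. There are 200 camera calls.

## Task

The dial-gauge arm on the stand has sagged because its pivot bolt is slack. Lift the flat cover plate off the top of the bracket and lay it flat on the bench without dropping it, then reach down into the gap behind the bracket's front plate, grip the bolt's hexagon head, turn it until the arm is level again and finish still holding it there, so that it cannot turn while a colleague tightens the nut in front. Do not touch the arm or the gauge, and leave the spanner and the lidded tin where they are.

Things in the scene. Friction and masses are not known exactly. Their poses are not given: they have to be found in the camera images.
- stand: Steel gauge stand screwed to the bench. Origin on the bench, right under the centre of the bolt head; -x is its front, towards the robot. Base plate 12 mm thick, x -90 to +32, y -172 to +45 mm; a 46 x 50 mm column carries the bracket. A specimen tin (top at z 50 mm) is fixed under the gauge. The bench left of it (about 145 mm towards world +y, 50 mm nearer the robot) is clear for the cover.
- gap_mouth (a point): Centre of the mouth of the bracket's gap, 200 mm above the bench, same axes as the stand. The bracket is a U of 6 mm plate, open above and at both y sides: front plate x -27 to -21 mm, rear plate x +21 to +27 mm, both y -35 to +35 mm with top edges at this height; gap 42 mm wide, its floor 78 mm below. The bolt runs along x, 30 mm below this point.
- cover: Loose flat rectangular aluminium plate, 60 x 78 x 6 mm (its x, y, z), about 60 g; origin at the centre of its underside. At the start it lies over the gap on the top edges of both bracket plates (underside 200 mm above the bench), its 60 mm side across the gap, overhanging the outer faces of the plates by about 1 to 5 mm.
- bolt_head: Hexagon head, 24 mm across flats, 14 mm long along the bolt; origin at its centre, 170 mm above the bench, in the middle of the gap. Its x is the bolt's axis, away from the stand's front; two flats face its own +y and -y; z lies along those flats. It turns with the arm: at the start z leans 0.32 rad to the stand's -y side; with the arm level z points straight up and those flats stand upright.
- gauge_arm: Aluminium bar 150 x 22 x 8 mm, 29 to 37 mm in front of the bolt head's centre, fixed on the bolt and turning with it. Origin and axes as the bolt head's; it runs along its -y (0 to -150 mm) and carries a 57 mm dial gauge centred 138 mm out, which reaches 35 mm above and 69 mm below the bar's centre line and to 64 mm in front of the bolt head's centre.
- pivot_bolt (a joint): Turn of bolt, head and arm together (rad): 0 = sagged on to its stop, as at the start; 0.32 = arm level; at most 0.75; grows as the arm's outer end rises (head turns about the stand's -x). Free running: the arm's weight (about 0.18 N m at the bolt) takes it back to 0 when the head is not held; a grip of 40 N across the flats holds it.
- spanner: Combination spanner, 32 x 153 x 8 mm, lying loose on the bench: leave alone. Origin under its middle. It lies to the left of the stand.
- lid_tin: Lidded round tin, 68 mm across, 40 mm high, standing loose to the right of the stand: leave alone. Origin under its middle.

How it is judged:
By the outcome, as a careful person would: the job done as asked, in the order asked, and still so for the second after the job is handed in, while the arm keeps its last pose, push and grip.
It also fails if it takes over 45 s, if anything falls off the work surface, if the arm or the gripper's body presses on something with over 40 N, if the wrist force passes 120 N, or if a joint passes its speed limit or range.

## Working session

There is one attempt and no reset: what is moved stays moved. The work goes in short steps, Python scripts to look and compute and a tool call to move; the robot and the scene stay as the last step left them, time stands still between calls to the robot, and variables do not carry over. Pictures are saved under pics/ and viewed, at most 10 in all, crops included, and the job is handed in when it is done.

Besides the shell and the picture viewer there is one more tool, called after "Call:" in YAML: its name, and indented under it one key for each argument. apply_moves: Moves the arm, as the interface text tells. Its arguments: {"type":"object","properties":{"targets":{"type":"array"}},"required":["targets"]}

```bash
mkdir -p pics
cat > h.py <<'E'
import numpy as np, cv2
from cell import *
def cam(f):
    K=np.array([[f['fx'],0,f['cx']],[0,f['fy'],f['cy']],[0,0,1.]]);R=cv2.Rodrigues(np.array(f['rvec'],float))[0]
    return K,np.array(f['dist_coeffs'],float),R,np.array(f['tvec'],float).ravel()
def ray(f,xy):
    K,d,R,t=cam(f);n=cv2.undistortPoints(np.array([[xy]],float),K,d)[0,0]
    return -R.T@t, R.T@np.array([n[0],n[1],1.])
def pts(f,uv):
    K,d,R,t=cam(f);uv=np.array(uv,float).reshape(-1,2);n=cv2.undistortPoints(uv[:,None],K,d)[:,0]
    z=f['z_map'][uv[:,1].astype(int),uv[:,0].astype(int)]
    ok=z>0;c=np.c_[n,np.ones(len(n))]*z[:,None];return ((c-t)@R)[ok]
def reg(f,l):
    s=silhouettes(l,f)
    return s[0] if s else None
def cloud(f,m):
    v,u=np.nonzero(m);return pts(f,np.c_[u,v])
def proj(f,P):
    K,d,R,t=cam(f);return cv2.projectPoints(np.array(P,float),np.array(f['rvec'],float),t,K,d)[0][:,0]
def inter(a,b):
    (o1,d1),(o2,d2)=a,b;s=np.linalg.lstsq(np.c_[d1,-d2],o2-o1,rcond=None)[0]
    p,q=o1+s[0]*d1,o2+s[1]*d2;return (p+q)/2,np.linalg.norm(p-q)
def save(f,n):cv2.imwrite('pics/'+n+'.png',f['color'])
E
python3 - <<'E'
from h import *
np.set_printoptions(precision=4,suppress=True)
S=observe();print(S)
F={n:grab_frame(n) for n in('side','top')}
R={}
for n,f in F.items():
    save(f,n+'0')
    for l in('stand','gap_mouth','cover','bolt_head','gauge_arm','spanner','lid_tin'):
        r=silhouettes(l,f);s=spot_point(l,f)
        if s:R[n,l]=ray(f,s[0]['xy'])
        print(n,l,[(round(x['conf'],2),x['box']) for x in r[:2]],[(round(x['conf'],2),np.round(x['xy'],1)) for x in s[:2]])
        if r:
            P=cloud(f,r[0]['region'])
            if len(P):print('   med',np.median(P,0),'p5',np.percentile(P,5,0),'p95',np.percentile(P,95,0))
for l in('stand','gap_mouth','cover','bolt_head','gauge_arm','spanner','lid_tin'):
    if ('side',l) in R and ('top',l) in R:print(l,*inter(R['side',l],R['top',l]))
cv2.imwrite('pics/both0.png',cv2.resize(np.hstack([F['side']['color'],F['top']['color']]),(800,300)))
E
```

```text
{'time_s': 0.0, 'joint_positions': array([-1.3903,  0.2635, -0.0489,  1.2594,  0.    ,  1.4155]), 'dq': array([-0.001 , -0.0013, -0.0004, -0.0002,  0.0006,  0.0008]), 'effort': array([ -0.0008, -63.7618,  38.4562,   0.0138,  -0.0001,  -0.    ]), 'position': array([ 0.173 , -0.4955,  0.3034]), 'eef_rot': array([ 0.9859,  0.1671,  0.    , -0.0005]), 'wrist_force': array([-0.1678,  0.3421,  1.1344]), 'wrist_torque': array([ 0.0424, -0.0495, -0.008 ]), 'finger_force': 0.0, 'width': 0.08521709322627652}
side stand [(0.67, [224.3, 171.6, 268.8, 244.2])] [(0.74, array([232.5, 189.2])), (0.56, array([237.7, 239.5]))]
   med [0.421  0.0866 0.0339] p5 [ 0.3698 -0.0773  0.0076] p95 [0.4731 0.1163 0.1772]
side gap_mouth [(0.83, [225.2, 174.6, 267.1, 245.6]), (0.16, [230.3, 172.6, 258.1, 199.0])] [(0.67, array([233.1, 179.3])), (0.65, array([251.6, 291.6]))]
   med [0.4206 0.0868 0.0341] p5 [ 0.3698 -0.0765  0.0077] p95 [0.4721 0.1165 0.1785]
side cover [(0.47, [224.9, 170.2, 247.9, 185.3])] [(0.72, array([232.4, 178.4]))]
   med [0.4427 0.0864 0.2054] p5 [0.4158 0.0488 0.202 ] p95 [0.4695 0.1164
[... 1231 characters left out ...]
-0.0772  0.1271] p95 [ 0.43   -0.0106  0.1598]
top spanner [(0.49, [130.7, 176.7, 152.5, 226.2])] [(0.67, array([140.1, 203.2]))]
   med [0.3887 0.3309 0.0069] p5 [0.3259 0.3098 0.0001] p95 [0.4575 0.3529 0.0118]
top lid_tin [(0.78, [354.9, 171.7, 379.4, 193.2])] [(0.78, array([366.5, 185.2]))]
   med [ 0.4531 -0.3398  0.039 ] p5 [ 0.4267 -0.3682  0.0072] p95 [ 0.48   -0.3127  0.0434]
stand [0.4377 0.0678 0.1606] 0.027758285486064207
gap_mouth [0.443  0.0786 0.1975] 0.00900155138790254
cover [0.4483 0.0808 0.2017] 0.001936704998743877
gauge_arm [0.4405 0.0826 0.1827] 0.015407638078510987
spanner [0.3921 0.3346 0.0066] 0.01435458102318241
lid_tin [ 0.4616 -0.3418  0.0044] 0.034394510083434485
```

View pics/both0.png

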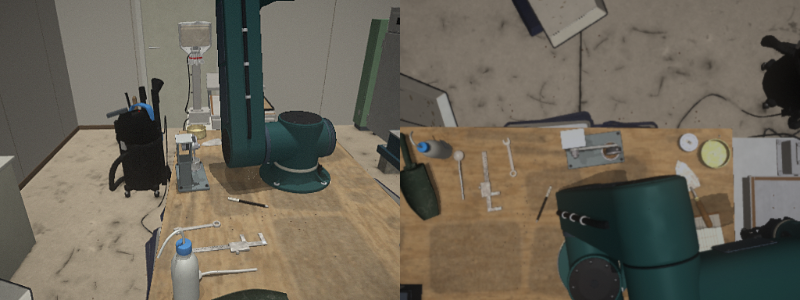

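Run:
```python
from h import *
np.set_printoptions(precision=4,suppress=True)
for n in('side','top'):
    f=grab_frame(n)
    for l in('cover','gauge_arm'):
        r=reg(f,l)
        if r is None: continue
        P=cloud(f,r['region']);
        if l=='cover':P=P[abs(P[:,2]-.206)<.008]
        else:P=P[(P[:,2]>.12)]
        b=cv2.minAreaRect((P[:,:2]*1000).astype(np.float32));print(n,l,len(P),b)
f=grab_frame('wrist');K,d,R,t=cam(f);print('wrist cam pos',-R.T@t,'axis',R[2],R[0],f['fx'])
save(f,'w0')
```

```text
side cover 9 ((412.231201171875, 94.53489685058594), (2.9263389110565186, 31.943403244018555), 5.8271074295043945)
top cover 708 ((444.2178039550781, 74.51004028320312), (60.32869338989258, 77.90107727050781), 8.08293342590332)
top gauge_arm 376 ((410.7986145019531, -3.0755844116210938), (36.778053283691406, 169.07192993164062), 7.659401893615723)
wrist cam pos [ 0.2397 -0.4732  0.3744] axis [-0.2612 -0.0912 -0.961 ] [ 0.3293 -0.9442  0.0001] 335.3016371833294
```

Combined picture: side view (left) shows the stand by the bench edge near (190,155). The top view (right) has the cover as a pale square at (572,138), the gauge to its right at (610,150), the spanner at (508,155), the tin at (688,142) or (714,152), and clear bench to the left of the stand.

Stand yaw comes out at about 8°, so I'm moving above the cover to look with the wrist camera.

Call:
apply_moves:
  targets:
    - [[0,0,-3],[0,0,0],-1]
    - [[0,0,-4],[0,0,0],-1]
    - [[0,0,-3],[0,0,0],-1]
    - [[2.8,-2.8,0],[0,0,0],-1]
    - [[2.8,-2.8,0],[0,0,0],-1]
    - [[2.8,-2.8,0],[0,0,0],-1]
    - [[2.8,-2.8,0],[0,0,0],-1]
    - [[2.8,-2.8,0],[0,0,0],-1]
    - [[2.8,-2.8,0],[0,0,0],-1]
    - [[2.8,-2.8,0],[0,0,0],-1]

```text
time_s: 2.85
position: [0.2937, -0.2445, 0.404]
eef_rot: [0.986, 0.167, 0.0, 0.0]
wrist_force: [0.8, -0.0, -0.4]
width: 0.0849
finger_force: 0.0
```

Call:
apply_moves:
  targets:
    - [[2.8,-2.8,0],[0,0,0],-1]
    - [[2.8,-2.8,0],[0,0,0],-1]
    - [[2.8,-2.8,0],[0,0,0],-1]
    - [[2.8,-2.8,0],[0,0,0],-1]
    - [[2.8,-2.8,0],[0,0,0],-1]
    - [[2.8,-2.8,0],[0,0,0],-1]
    - [[2.8,-2.8,0],[0,0,0],-1]
    - [[2.8,-2.8,0],[0,0,0],-1]
    - [[2.8,-2.8,0],[0,0,0],-1]

```text
time_s: 3.75
position: [0.4487, 0.0767, 0.404]
eef_rot: [0.986, 0.167, 0.0, 0.0]
wrist_force: [0.8, -0.5, -0.2]
width: 0.0854
finger_force: 0.0
```

Call:
apply_moves:
  targets:
    - [[0,0,0],[0,0,-7.9],-1]
    - [[0,0,0],[0,0,-7.9],-1]
    - [[0,0,0],[0,0,-7.9],-1]
    - [[0,0,0],[0,0,-7.9],-1]
    - [[0,0,0],[0,0,-7.9],-1]
    - [[0,0,0],[0,0,-7.9],-1]
    - [[0,0,0],[0,0,-7.9],-1]
    - [[0,0,0],[0,0,-7.9],-1]
    - [[0,0,0],[0,0,-7.9],-1]
    - [[0,0,0],[0,0,-7.9],-1]

```text
time_s: 4.75
position: [0.4483, 0.0749, 0.4039]
eef_rot: [0.652, 0.758, 0.0, 0.0]
wrist_force: [-0.3, -0.4, -0.6]
width: 0.0853
finger_force: 0.0
```

```bash
cat >> h.py <<'E'
from scipy.spatial.transform import Rotation as Ro
def delta(pos,R):
    "shift (cm, tool axes) and turn (deg) from measured pose to pos,R"
    s=observe();A=Ro.from_quat(s['eef_rot'])
    return A.inv().apply(np.array(pos)-s['position'])*100, (A.inv()*R).as_rotvec()*180/np.pi
E
python3 - <<'E'
from h import *
np.set_printoptions(precision=4,suppress=True)
s=observe();print(s['position'],Ro.from_quat(s['eef_rot']).as_matrix(),s['joint_positions'],s['time_s'],s['wrist_force'])
f=grab_frame('wrist');save(f,'w1')
for l in('cover','gap_mouth','gauge_arm','bolt_head','spanner','stand'):
    r=reg(f,l);q=spot_point(l,f)
    print(l,r and (r['conf'],r['box']),[(x['conf'],x['xy']) for x in q[:1]])
    if r:
        P=cloud(f,r['region']);
        if len(P):print(np.median(P,0),np.percentile(P,[2,98],axis=0).ravel())
        if l=='cover':
            P=P[abs(P[:,2]-.206)<.004];print(len(P),P.mean(0),cv2.minAreaRect((P[:,:2]*1000).astype(np.float32)))
for n in ['top']:
    g=grab_frame(n);r=reg(g,'cover');print(r and (r['conf'],r['box']))
E
```

```text
[0.4483 0.0749 0.4039] [[-0.1489  0.9889  0.0001]
 [ 0.9889  0.1489  0.    ]
 [-0.      0.0001 -1.    ]] [-0.014   0.1286  0.0454  1.4876  0.      1.4073] 4.75 [-0.2871 -0.4113 -0.5702]
cover (0.67, [207.1, 129.8, 280.8, 223.1]) [(0.9, [243.9, 177.6])]
[0.444  0.0772 0.2064] [0.414  0.0374 0.2048 0.4744 0.1129 0.2078]
6622 [0.4439 0.0764 0.2064] ((444.1211242675781, 74.27774047851562), (60.067710876464844, 78.5696029663086), 8.066349983215332)
gap_mouth None []
gauge_arm (0.6, [188.4, 153.1, 223.5, 300.5]) []
[ 0.4148 -0.0427  0.149 ] [ 0.3991 -0.0785  0.0752  0.4335  0.0794  0.1856]
bolt_head None []
spanner None []
stand (0.67, [181.2, 109.3, 274.8, 298.4]) [(0.72, [249.3, 141.4])]
[ 0.4095 -0.0163  0.0193] [ 0.3588 -0.0849  0.0103  0.4875  0.1163  0.1833]
(0.71, [230.0, 158.7, 237.6, 185.9])
```

View pics/w1.png

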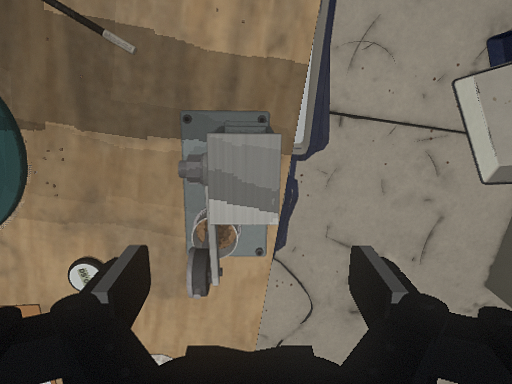

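The wrist view shows the cover as a pale square spanning (207–280, 130–223), with the arm and gauge below left at (200,265). The fingers straddle it at (130,270) and (375,270). The cover's measured size (60×78.5 mm) and height (206 mm) match the text.

Call:
apply_moves:
  targets:
    - [[0,-0.2,2.5],[0,0,0.5],-1]
    - [[0,-0.2,2.5],[0,0,0],-1]
    - [[0,0,2.5],[0,0,0],-1]
    - [[0,0,2.5],[0,0,0],-1]
    - [[0,0,0],[0,0,0],-1]

```text
time_s: 6.0
position: [0.4433, 0.0744, 0.3017]
eef_rot: [0.658, 0.753, -0.001, -0.002]
wrist_force: [-0.7, -0.0, 0.7]
width: 0.0855
finger_force: 0.0
```

Run:
```python
from h import *
np.set_printoptions(precision=4,suppress=True)
s=observe();print(s['position'])
A=Ro.from_quat(s['eef_rot'])
f=grab_frame('wrist')
r=reg(f,'cover');P=cloud(f,r['region']);P=P[abs(P[:,2]-.206)<.004];print(r['conf'],len(P),P.mean(0),cv2.minAreaRect((P[:,:2]*1000).astype(np.float32)))
# finger points, tool frame
z=f['z_map'];v,u=np.nonzero((z>0)&(z<.25));T=A.inv().apply(cloud(f,(z>0)&(z<.25))-s['position'])*1000
for sg in(1,-1):
    m=(T[:,1]*sg>25)&(T[:,1]*sg<70)&(T[:,2]>20)&(T[:,2]<85)&(abs(T[:,0])<40);Q=T[m];print(len(Q),np.percentile(Q,[0,2,50,98,100],axis=0))
# stand plates below cover and arm
d=delta([.444,.0747,.265],Ro.from_euler('z',8.07,degrees=True)*Ro.from_matrix([[0,1,0],[1,0,0],[0,0,-1]]));print(d)
```

```text
[0.4433 0.0744 0.3017]
0.73 15297 [0.4434 0.0772 0.2064] ((443.8174133300781, 74.29424285888672), (60.13275909423828, 78.56153869628906), 7.987183570861816)
3303 [[-12.4083  42.0568  20.0295]
 [-10.469   42.3813  20.9192]
 [  6.1685  43.0989  36.    ]
 [ 10.6842  55.7074  56.7191]
 [ 11.2748  56.8257  59.5838]]
3285 [[-12.7367 -56.8473  20.0075]
 [-10.4503 -55.3733  20.9886]
 [  6.2571 -42.8533  36.0225]
 [ 10.703  -42.1621  56.7998]
 [ 11.2305 -41.8149  59.9651]]
(array([ 0.0388, -0.0329,  3.9524]), array([-0.0101, -0.0006, -0.3383]))
```

Call:
apply_moves:
  targets:
    - [[0,0,1.3],[0,0,-0.3],-1]
    - [[0,0,1.3],[0,0,0],-1]
    - [[0,0,1.2],[0,0,0],-1]
    - [[0,0,0],[0,0,0],-1]
    - [[0,0,0],[0,0,0],-0.2]
    - [[0,0,0],[0,0,0],0]
    - [[0,0,0],[0,0,0],1]
    - [[0,0,0],[0,0,0],1]
    - [[0,0,0],[0,0,0],1]
    - [[0,0,0],[0,0,0],1]

```text
time_s: 7.1
position: [0.4449, 0.0744, 0.2675]
eef_rot: [0.656, 0.755, 0.001, 0.001]
wrist_force: [-4.3, 0.2, 12.6]
width: 0.058
finger_force: 61.9
```

Run:
```python
from h import *
np.set_printoptions(precision=4,suppress=True)
s=observe();print(s['position'],s['wrist_force'],s['width'],s['finger_force'])
f=grab_frame('wrist');save(f,'w2')
r=reg(f,'cover')
if r:P=cloud(f,r['region']);P=P[abs(P[:,2]-.206)<.006];print(r['conf'],len(P),P.mean(0),cv2.minAreaRect((P[:,:2]*1000).astype(np.float32)))
A=Ro.from_quat(s['eef_rot']);z=f['z_map'];T=A.inv().apply(cloud(f,(z>0)&(z<.25))-s['position'])*1000
m=(abs(T[:,1])>32)&(abs(T[:,1])<60)&(T[:,2]>20)&(T[:,2]<85)&(abs(T[:,0])<14);print(np.percentile(T[m],[0,50,98,100],axis=0))
```

```text
[0.4449 0.0744 0.2675] [-4.3169  0.1553 12.5874] 0.05803543782764837 61.87270760536194
0.61 22467 [0.4447 0.0782 0.2064] ((444.9703369140625, 74.71045684814453), (60.455692291259766, 78.1935806274414), 7.8262434005737305)
[[ -3.5468 -59.7093  20.0004]
 [  9.8111 -33.3977  36.7543]
 [ 12.8261  51.1253  84.7692]
 [ 13.6489  59.6741  84.9983]]
```

View pics/w2.png

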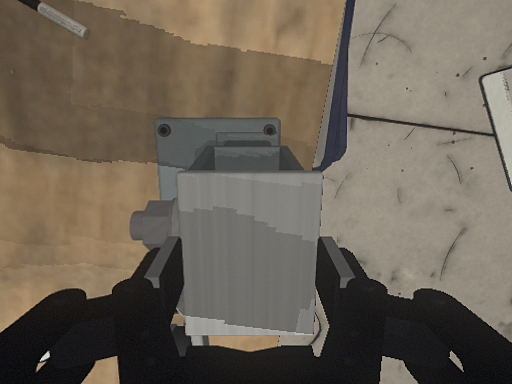

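The wrist view shows the cover between the pads, with the finger inner faces at columns 182 and 320 against its edges, and the gap visible behind it at (250,160). The opening of 58 mm is a little small, so I'm lifting gently and checking.

Call:
apply_moves:
  targets:
    - [[0,0,-0.3],[0,0,0],1]
    - [[0,0,-0.3],[0,0,0],1]
    - [[0,0,-0.4],[0,0,0],1]
    - [[0,0,-1],[0,0,0],1]
    - [[0,0,0],[0,0,0],1]

```text
time_s: 7.7
position: [0.4449, 0.0744, 0.2872]
eef_rot: [0.656, 0.755, 0.001, 0.001]
wrist_force: [0.8, 0.9, -0.3]
width: 0.0581
finger_force: 64.2
```

Run:
```python
from h import *
np.set_printoptions(precision=4,suppress=True)
s=observe();print(s['position'],s['wrist_force'],s['width'],s['finger_force'])
f=grab_frame('wrist')
r=reg(f,'cover')
A=Ro.from_quat(s['eef_rot'])
if r:
  P=cloud(f,r['region']);T=A.inv().apply(P-s['position'])*1000;print(r['conf'],len(P),np.percentile(T,[2,50,98],axis=0),np.median(P,0))
  m=abs(T[:,2]-np.median(T[:,2]))<8;T=T[m];print('plane',np.linalg.lstsq(np.c_[T[:,:2],np.ones(len(T))],T[:,2],rcond=None)[0])
```

```text
[0.4449 0.0744 0.2872] [ 0.828   0.8687 -0.2962] 0.05808430876764777 64.1823935508728
0.65 22428 [[-36.2063 -27.9311  60.0188]
 [  5.3274   0.0756  61.1955]
 [ 38.7249  28.5054  62.6407]] [0.4447 0.0797 0.226 ]
plane [ 0.0041  0.0004 61.2175]
```

Call:
apply_moves:
  targets:
    - [[0,0,-1],[0,0,0],1]
    - [[1.5,-0.3,0],[0,0,0],1]
    - [[2.5,-0.5,0],[0,0,0],1]
    - [[2.5,-0.5,0],[0,0,0],1]
    - [[2.5,-0.5,0],[0,0,0],1]
    - [[2.5,-0.5,0],[0,0,0],1]
    - [[2.5,-0.5,0],[0,0,0],1]
    - [[1.1,-0.2,0],[0,0,0],1]
    - [[0,0,0],[0,0,0],1]

```text
time_s: 8.7
position: [0.3933, 0.2205, 0.2961]
eef_rot: [0.655, 0.756, 0.0, 0.0]
wrist_force: [0.8, 0.1, -0.5]
width: 0.0578
finger_force: 64.2
```

Run:
```python
from h import *
np.set_printoptions(precision=4,suppress=True)
s=observe();print(s['position'],s['wrist_force'],s['width'],s['finger_force'])
f=grab_frame('wrist');save(f,'w3')
A=Ro.from_quat(s['eef_rot']);P=cloud(f,f['z_map']>0);T=A.inv().apply(P-s['position'])*1000
m=(P[:,2]<.1);P=P[m];T=T[m]
print('bench z',np.median(P[abs(P[:,2])<.01][:,2]))
H=P[P[:,2]>.005]
for x in np.arange(.28,.5,.02):print(round(x,2),[int(((abs(H[:,0]-x)<.01)&(abs(H[:,1]-y)<.01)).sum()) for y in np.arange(.1,.4,.02)])
o=[spot_point('spanner',f),reg(f,'cover')];print(o[0][:1],o[1] and o[1]['conf'])
```

```text
[0.3933 0.2205 0.2961] [ 0.7957  0.1012 -0.522 ] 0.05778728874065094 64.18713927268982
bench z 0.0003978514736498515
0.28 [0, 0, 0, 1, 135, 0, 0, 0, 0, 0, 0, 0, 0, 0, 0, 0]
0.3 [0, 0, 0, 0, 0, 0, 0, 0, 0, 0, 0, 0, 0, 0, 0, 0]
0.32 [0, 0, 0, 0, 0, 0, 0, 0, 0, 0, 45, 157, 3, 0, 0, 0]
0.34 [0, 0, 0, 0, 0, 0, 0, 0, 0, 0, 68, 244, 5, 0, 0, 0]
0.36 [0, 0, 0, 0, 0, 0, 0, 0, 0, 0, 0, 233, 6, 0, 0, 0]
0.38 [0, 0, 0, 0, 0, 0, 0, 0, 0, 0, 0, 172, 75, 0, 0, 0]
0.4 [0, 0, 0, 0, 0, 0, 0, 0, 0, 0, 0, 75, 191, 0, 0, 0]
0.42 [0, 0, 0, 0, 0, 0, 1, 0, 0, 0, 0, 4, 260, 0, 0, 0]
0.44 [0, 0, 0, 0, 0, 0, 0, 0, 0, 0, 0, 0, 322, 101, 0, 0]
0.46 [0, 0, 0, 0, 0, 0, 0, 0, 0, 0, 0, 0, 184, 91, 0, 0]
0.48 [0, 0, 0, 0, 0, 0, 0, 0, 0, 0, 0, 0, 0, 0, 0, 0]
[{'xy': [265.2, 49.1], 'conf': 0.75}] 0.82
```

View pics/w3.png

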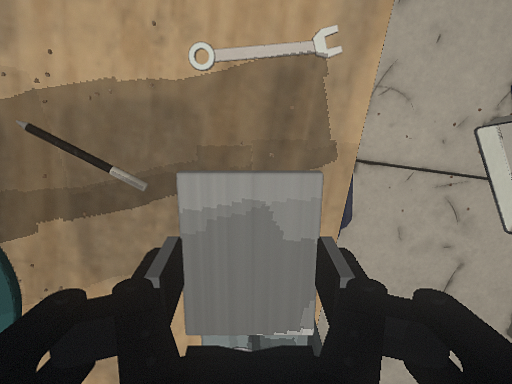

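Clear bench lies under the cover. The spanner runs (190–340, 50) and the pen's end is at (145,187), both outside the footprint. Going down.

Call:
apply_moves:
  targets:
    - [[0,0,2],[0,0,0],1]
    - [[0,0,4],[0,0,0],1]
    - [[0,0,4],[0,0,0],1]
    - [[0,0,4],[0,0,0],1]
    - [[0,0,4],[0,0,0],1]
    - [[0,0,2],[0,0,0],1]
    - [[0,0,1.2],[0,0,0],1]
    - [[0,0,0],[0,0,0],1]
    - [[0,0,0.5],[0,0,0],1]
    - [[0,0,0.2],[0,0,0],1]

```text
time_s: 9.85
position: [0.3941, 0.2195, 0.0772]
eef_rot: [0.656, 0.755, 0.0, 0.0]
wrist_force: [-0.5, -0.3, -0.1]
width: 0.0578
finger_force: 64.3
```

Call:
apply_moves:
  targets:
    - [[0,0,0.2],[0,0,0],1]
    - [[0,0,0.1],[0,0,0],1]
    - [[0,0,0.1],[0,0,0],1]

```text
time_s: 10.15
position: [0.3937, 0.2198, 0.0731]
eef_rot: [0.656, 0.755, 0.0, 0.0]
wrist_force: [0.1, 0.5, -0.3]
width: 0.0579
finger_force: 64.3
```

Call:
apply_moves:
  targets:
    - [[0,0,0.3],[0,0,0],1]
    - [[0,0,0.1],[0,0,0],1]
    - [[0,0,0],[0,0,0],1]

```text
time_s: 10.45
position: [0.3935, 0.2197, 0.0687]
eef_rot: [0.656, 0.755, -0.0, -0.0]
wrist_force: [0.6, -0.1, 0.2]
width: 0.0576
finger_force: 64.3
```

Call:
apply_moves:
  targets:
    - [[0,0,0.1],[0,0,0],1]
    - [[0,0,0.1],[0,0,0],1]

```text
time_s: 10.65
position: [0.3937, 0.2197, 0.0679]
eef_rot: [0.656, 0.755, 0.0, 0.0]
wrist_force: [-12.6, -5.5, 55.9]
width: 0.058
finger_force: 95.0
```

Call:
apply_moves:
  targets:
    - [[0,0,-0.1],[0,0,0],1]
    - [[0,0,0],[0,0,0],1]

```text
time_s: 10.85
position: [0.3937, 0.2198, 0.0682]
eef_rot: [0.656, 0.755, 0.0, 0.0]
wrist_force: [-1.9, -0.5, 10.6]
width: 0.058
finger_force: 70.3
```

Call:
apply_moves:
  targets:
    - [[0,0,0],[0,0,0],-0.2]
    - [[0,0,0],[0,0,0],-0.6]
    - [[0,0,0],[0,0,0],-1]
    - [[0,0,0],[0,0,0],-1]
    - [[0,0,-2],[0,0,0],-1]
    - [[0,0,-4],[0,0,0],-1]
    - [[0,0,-5],[0,0,0],-1]
    - [[0,0,-5],[0,0,0],-1]
    - [[0,0,-5],[0,0,0],-1]
    - [[0,0,-5],[0,0,0],-1]

```text
time_s: 11.85
position: [0.393, 0.2195, 0.3301]
eef_rot: [0.656, 0.755, 0.0, 0.0]
wrist_force: [1.8, 0.6, -0.1]
width: 0.0854
finger_force: 0.0
```

Run:
```python
from h import *
np.set_printoptions(precision=4,suppress=True)
s=observe();print(s['position'],s['wrist_force'],s['width'])
f=grab_frame('wrist');r=reg(f,'cover')
P=cloud(f,r['region']);print(r['conf'],np.percentile(P,[2,50,98],axis=0));P=P[abs(P[:,2]-.006)<.005];print(np.linalg.lstsq(np.c_[P[:,:2],np.ones(len(P))],P[:,2],rcond=None)[0],cv2.minAreaRect((P[:,:2]*1000).astype(np.float32)))
# target: over stand, z .42, tool x = -stand x
Rs=Ro.from_euler('z',8,degrees=True)
print(delta([.444,.0745,.42],Rs*Ro.from_matrix([[-1,0,0],[0,1,0],[0,0,-1]])))
```

```text
[0.393  0.2195 0.3301] [ 1.7855  0.6382 -0.138 ] 0.08544958287018187
0.64 [[0.3651 0.183  0.0046]
 [0.3943 0.222  0.0063]
 [0.4237 0.2581 0.008 ]]
[0.0003 0.0006 0.0061] ((394.9483947753906, 220.0965118408203), (61.42233657836914, 77.49031066894531), 9.230154037475586)
(array([-15.0983,   2.8948,  -8.6614]), array([  0.4382,   0.299 , -89.9544]))
```

Cover lies flat at z ≈ 6 mm. Back over the gap with the hand turned.

Call:
apply_moves:
  targets:
    - [[0,0,-4.3],[0,0,0],-1]
    - [[0,0,-4.3],[0,0,0],-1]
    - [[-2.5,0.5,0],[0,0,0],-1]
    - [[-4,0.8,0],[0,0,0],-1]
    - [[-4,0.8,0],[0,0,0],-1]
    - [[-4.5,0.8,0],[0,0,0],-1]

```text
time_s: 12.55
position: [0.4435, 0.074, 0.4136]
eef_rot: [0.655, 0.755, -0.0, -0.0]
wrist_force: [1.2, 0.6, -0.5]
width: 0.0854
finger_force: 0.0
```

Call:
apply_moves:
  targets:
    - [[0,0,0],[0,0,-8],-1]
    - [[0,0,0],[0,0,-8],-1]
    - [[0,0,0],[0,0,-8],-1]
    - [[0,0,0],[0,0,-8],-1]
    - [[0,0,0],[0,0,-8],-1]
    - [[0,0,0],[0,0,-8],-1]
    - [[0,0,0],[0,0,-8],-1]
    - [[0,0,0],[0,0,-8],-1]
    - [[0,0,0],[0,0,-8],-1]
    - [[0,0,0],[0,0,-8],-1]

```text
time_s: 13.55
position: [0.4433, 0.0752, 0.4134]
eef_rot: [0.014, 1.0, -0.0, -0.0]
wrist_force: [-0.4, -0.1, -0.6]
width: 0.0855
finger_force: 0.0
```

Call:
apply_moves:
  targets:
    - [[0,0,0],[0,0,-5],-1]
    - [[0,0,0],[0,0,-5],-1]
    - [[0,0,0],[0,0,0],-1]

```text
time_s: 13.85
position: [0.4433, 0.0752, 0.4135]
eef_rot: [-0.071, 0.997, 0.0, -0.0]
wrist_force: [0.7, 0.1, 0.6]
width: 0.0856
finger_force: 0.0
```

```bash
cat > look.py <<'E'
from h import *
import sys
np.set_printoptions(precision=4,suppress=True)
s=observe();print(s['position'],s['joint_positions'],s['time_s'])
f=grab_frame('wrist');save(f,sys.argv[1])
for l in('gap_mouth','bolt_head','gauge_arm','stand'):
    r=reg(f,l);q=spot_point(l,f);print(l,r and (r['conf'],r['box']),[(x['conf'],x['xy']) for x in q[:2]])
    if q:o,d=ray(f,q[0]['xy']);zz={'gap_mouth':.2,'stand':0}.get(l,.17);print('  at z',zz,o+d*(zz-o[2])/d[2])
    if r and l=='bolt_head':
        P=cloud(f,r['region']);print(np.percentile(P,[2,50,98],axis=0))
P=cloud(f,f['z_map']>0)
E_=P[(abs(P[:,2]-.2)<.004)&(np.hypot(P[:,0]-.444,P[:,1]-.0745)<.06)]   # plate top edges
print('top edges',len(E_),E_.mean(0));b=cv2.minAreaRect((E_[:,:2]*1000).astype(np.float32));print(b)
Q=P[(P[:,2]>.172)&(P[:,2]<.192)&(np.hypot(P[:,0]-.444,P[:,1]-.0745)<.05)]
Rs=Ro.from_euler('z',8,degrees=True);L=Rs.inv().apply(Q-[b[0][0]/1000,b[0][1]/1000,0])*1000
L=L[(abs(L[:,0])<18)];print('head pts (stand mm)',len(L),np.percentile(L,[2,50,98],axis=0))
c=L[abs(L[:,0])<5]
for y in range(-16,17,4):
    k=c[abs(c[:,1]-y)<2];print(y,len(k),k[:,2].mean() if len(k) else None)
E
python3 look.py w4
```

```text
[0.4433 0.0752 0.4135] [-0.0135  0.1213  0.0624  1.5125 -0.     -0.1552] 13.85
gap_mouth (0.74, [93.9, 77.0, 293.9, 205.7]) [(0.55, [250.7, 174.5])]
  at z 0.2 [0.4412 0.0755 0.2   ]
bolt_head (0.69, [237.9, 161.5, 267.6, 181.1]) [(0.9, [254.7, 171.3])]
  at z 0.17 [0.4446 0.08   0.17  ]
[[0.4361 0.0633 0.1705]
 [0.4434 0.0759 0.1812]
 [0.4513 0.0884 0.1841]]
gauge_arm (0.6, [91.3, 98.4, 268.9, 144.1]) []
stand (0.91, [93.9, 76.7, 293.9, 210.2]) [(0.84, [251.9, 142.3])]
  at z 0 [0.4412 0.0782 0.    ]
top edges 1103 [0.4419 0.0758 0.2001]
((442.8824768066406, 75.76353454589844), (53.41371154785156, 68.91746520996094), 7.8900604248046875)
head pts (stand mm) 719 [[-17.1084 -12.7706 173.5477]
 [ -4.9845  -0.5536 181.424 ]
 [  7.3118  11.7559 184.2011]]
-16 0 None
-12 30 174.99632248825412
-8 52 179.15084462591088
-4 43 182.9515827896986
0 43 182.83142265861682
4 52 181.93059931277264
8 41 180.74489141611855
12 20 175.52785388946776
16 0 None
```

View pics/w4.png

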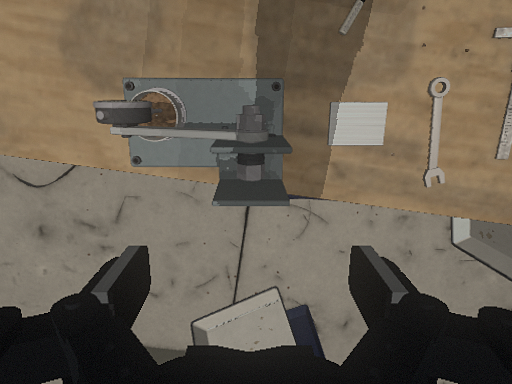

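The wrist view shows the open gap with the hex head at (252,172) between the plates, the cover flat at (358,123), and the spanner undisturbed at (435,130). The head's top corner sits 4 mm to the stand's −y side at z 183 mm, as expected for the sagged pose. Tilting the hand 18.3° about tool x.

Call:
apply_moves:
  targets:
    - [[0,0,0],[-6,0,0],-1]
    - [[0,0,0],[-6.3,0,0],-1]
    - [[0,0,0],[-6,0,0],-1]
    - [[0,0,0],[0,0,0],-1]

```text
time_s: 14.7
position: [0.4436, 0.0742, 0.4132]
eef_rot: [-0.068, 0.985, 0.16, -0.012]
wrist_force: [-1.3, -0.1, -1.3]
width: 0.0855
finger_force: 0.0
```

```bash
cat > go.py <<'E'
from h import *
import sys
np.set_printoptions(precision=3,suppress=True)
B=np.array([.443,.0758,.170]);Rs=Ro.from_euler('z',7.95,degrees=True)
def pose(a,back,B=B):
    hz=Rs.apply([0,-np.sin(a),np.cos(a)])
    R=Rs*Ro.from_matrix(np.c_[[-1,0,0],[0,np.cos(a),np.sin(a)],[0,np.sin(a),-np.cos(a)]])
    return delta(B+(.054+back)*hz,R)
if __name__=='__main__':
    a,b=map(float,sys.argv[1:3]);print(*pose(a,b));print(observe()['joint_positions'],observe()['time_s'])
E
python3 go.py .32 .10
```

```text
[ 0.014 -7.504  7.732] [ 0.085 -0.071 -0.085]
[-0.163  0.15   0.066  1.586  0.306 -0.316] 14.7
```

Call:
apply_moves:
  targets:
    - [[0,-2.5,2],[0,0,0],-1]
    - [[0,-2.5,2],[0,0,0],-1]
    - [[0,-2.5,2],[0,0,0],-1]
    - [[0,0,1.7],[0,0,0],-1]
    - [[0,0,0],[0,0,0],-1]
    - [[0,0,0],[0,0,0],-1]

```text
time_s: 15.3
position: [0.4498, 0.0289, 0.3179]
eef_rot: [-0.07, 0.985, 0.158, -0.011]
wrist_force: [-1.0, -0.1, 0.8]
width: 0.0854
finger_force: 0.0
```

```bash
python3 look.py w5; python3 go.py .32 .0
```

```text
[0.4498 0.0289 0.3179] [-0.2574  0.1817 -0.152   1.3639  0.2919 -0.417 ] 15.3
gap_mouth (0.68, [4.0, 69.0, 317.3, 257.5]) [(0.83, [263.8, 210.1])]
  at z 0.2 [0.4432 0.0763 0.2   ]
bolt_head (0.65, [237.4, 187.1, 271.7, 212.5]) [(0.8, [251.1, 197.3])]
  at z 0.17 [0.4437 0.078  0.17  ]
[[0.4362 0.063  0.1738]
 [0.4435 0.0722 0.1816]
 [0.4512 0.0848 0.1844]]
gauge_arm (0.73, [0.0, 103.4, 273.0, 166.9]) []
stand (0.93, [2.7, 66.4, 315.8, 259.9]) [(0.69, [203.6, 154.0])]
  at z 0 [0.4417 0.0762 0.    ]
top edges 2271 [0.4421 0.0733 0.1999]
((443.1132507324219, 75.50300598144531), (54.55672073364258, 69.97360229492188), 8.246197700500488)
head pts (stand mm) 1154 [[-15.5505 -12.3328 173.5672]
 [ -4.5619  -3.0235 181.6651]
 [  6.8749   9.76   184.2695]]
-16 0 None
-12 75 175.3427051311643
-8 107 179.2586505941995
-4 94 183.04748525278615
0 72 183.07508149035777
4 76 182.10979405962303
8 68 181.25630431901988
12 0 None
16 0 None
[ 0.028 -0.104 10.093] [-0.047 -0.011  0.089]
[-0.259  0.182 -0.153  1.363  0.293 -0.418] 15.75
```

View pics/w5.png

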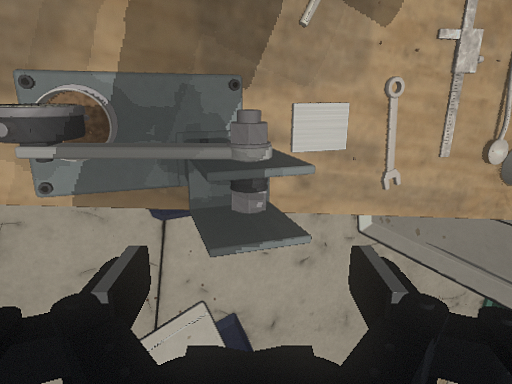

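The second view agrees with the first (stand within 0.5 mm). The head at (250,200) lies square between the fingers and clear of both plates. Going in along the tool axis.

Call:
apply_moves:
  targets:
    - [[0,-0.1,2],[0,0,0],-1]
    - [[0,0,2],[0,0,0],-1]
    - [[0,0,2],[0,0,0],-1]
    - [[0,0,2],[0,0,0],-1]
    - [[0,0,1.2],[0,0,0],-1]
    - [[0,0,0.8],[0,0,0],-1]
    - [[0,0,0],[0,0,0],-1]

```text
time_s: 16.45
position: [0.4453, 0.059, 0.2215]
eef_rot: [-0.069, 0.985, 0.159, -0.012]
wrist_force: [-0.3, 0.2, -0.1]
width: 0.0854
finger_force: 0.0
```

```bash
python3 go.py .32 .0
```

```text
[-0.008 -0.01   0.02 ] [-0.014 -0.09   0.081]
[-0.195  0.222 -0.372  1.087  0.301 -0.352] 16.45
```

Within 0.2 mm and no contact forces. Closing in steps.

Call:
apply_moves:
  targets:
    - [[0,0,0],[0,0,0],-0.5]
    - [[0,0,0],[0,0,0],0]
    - [[0,0,0],[0,0,0],0.2]
    - [[0,0,0],[0,0,0],0.3]
    - [[0,0,0],[0,0,0],1]
    - [[0,0,0],[0,0,0],1]
    - [[0,0,0],[0,0,0],1]
    - [[0,0,0],[0,0,0],1]

```text
time_s: 17.25
position: [0.4456, 0.0592, 0.2225]
eef_rot: [-0.069, 0.985, 0.159, -0.011]
wrist_force: [-0.7, 2.6, 8.1]
width: 0.0228
finger_force: 59.0
```

Call:
apply_moves:
  targets:
    - [[0,0.22,0.005],[2.3,0,0],1]
    - [[0,0.22,0.005],[2.3,0,0],1]
    - [[0,0.22,0.005],[2.3,0,0],1]
    - [[0,0.22,0.005],[2.3,0,0],1]
    - [[0,0,0],[0,0,0],1]

```text
time_s: 17.75
position: [0.4444, 0.0678, 0.2247]
eef_rot: [-0.07, 0.994, 0.079, -0.005]
wrist_force: [-1.8, -0.0, 10.4]
width: 0.0231
finger_force: 61.1
```

```bash
python3 go.py 0.16 .0
```

```text
[ 0.027 -0.074  0.124] [-0.116  0.045  0.161]
[-0.104  0.189 -0.38   1.039  0.153 -0.249] 17.75
```

Call:
apply_moves:
  targets:
    - [[0,0.22,-0.02],[2.3,0,0],1]
    - [[0,0.22,0],[2.3,0,0],1]
    - [[0,0.22,0],[2.3,0,0],1]
    - [[0,0.2,0],[2.2,0,0],1]
    - [[0,0,0],[0,0,0],1]
    - [[0,0,0],[0,0,0],1]

```text
time_s: 18.35
position: [0.4432, 0.0763, 0.2254]
eef_rot: [-0.071, 0.998, 0.001, 0.0]
wrist_force: [-2.0, 6.8, 7.1]
width: 0.0227
finger_force: 61.0
```

```bash
python3 go.py 0 .0
python3 - <<'E'
from h import *
np.set_printoptions(precision=4,suppress=True)
s=observe();print(s['position'],Ro.from_quat(s['eef_rot']).as_matrix(),s['wrist_force'],s['wrist_torque'],s['width'],s['finger_force'])
f=grab_frame('wrist');save(f,'w6');P=cloud(f,f['z_map']>0)
L=Ro.from_euler('z',8,degrees=True).inv().apply(P-[.443,.0756,0])*1000
# bar top surface
b=L[(L[:,0]>-36)&(L[:,0]<-30)&(L[:,1]<-25)&(L[:,1]>-105)&(abs(L[:,2]-165)<35)]
print(len(b))
for y in range(-105,-24,10):
    k=b[abs(b[:,1]-y)<5];print(y,len(k),np.median(k[:,2]) if len(k) else '')
r=reg(f,'gauge_arm');print(r and (r['conf'],r['box']))
E
```

```text
[ 0.029 -0.046  0.136] [0.14  0.028 0.14 ]
[-0.012  0.177 -0.386  1.008  0.002 -0.153] 18.35
[0.4432 0.0763 0.2254] [[-0.99   -0.1407  0.0001]
 [-0.1407  0.99    0.0025]
 [-0.0005  0.0024 -1.    ]] [-1.9631  6.7674  7.1227] [1.5617 0.4013 0.0246] 0.022670716856691055 60.99021014291793
2973
-105 0 
-95 0 
-85 403 181.08996791313533
-75 476 181.15729062808413
-65 471 181.11907569810617
-55 460 181.13549340899124
-45 448 181.20275299126538
-35 451 181.29799250615383
-25 264 181.16534957957867
(0.83, [0.1, 125.4, 290.1, 216.5])
```

View pics/w6.png

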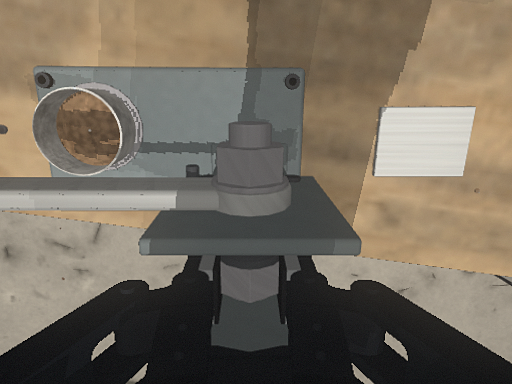

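The wrist view shows the head gripped at (250,280) and the bar level along row 190. Its top measures 181 mm all along (170 + 11), and the cover is still flat at (425,142). Letting it settle before handing in.

Call:
apply_moves:
  targets:
    - [[0,0,0],[0,0,0],1]
    - [[0,0,0],[0,0,0],1]
    - [[0,0,0],[0,0,0],1]
    - [[0,0,0],[0,0,0],1]
    - [[0,0,0],[0,0,0],1]

```text
time_s: 18.95
position: [0.4433, 0.0762, 0.2254]
eef_rot: [-0.07, 0.998, 0.002, 0.0]
wrist_force: [-1.7, 7.7, 7.6]
width: 0.0227
finger_force: 61.0
```

Run:
```python
from cell import *
s=observe();print(s['position'],s['eef_rot'],s['wrist_force'],s['finger_force'])
print(close_job())
```

```text
[0.44325893 0.0762008  0.22537939] [-7.02728339e-02  9.97526454e-01  1.63587696e-03  1.63919869e-04] [-1.70971443  7.68409075  7.60794122] 61.02372921304777
the job is handed in; nothing more can be done
None
```

The cover lies flat on the bench, and the gauge arm is level with the bolt head still held at about 61 N; the job was handed in at about 19 s. The one hard contact was a brief 56 N wrist reading as the held cover met the bench.

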